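Draw the lowest pastel bar from the stack dispenser and lay it in the sketch tray

TASK

Draw the lowest (blue) pastel bar right out of the stack dispenser along its runway, leaving the bars above and the brass weight inside the dispenser, and put it down. Then take the bar again by its middle, lift it and lay it flat in the tray's empty bay, the one with the red liner, down on both ribs between the end walls; let go and leave the other bars and the studio things where they are.

Things in the scene. Friction and masses are not known exactly. Their poses are not given: they have to be found in the camera images.
- chute: Fixed wooden gravity dispenser. Origin: middle of the bar channel, at table level; x along the bars, pointing away from the outlet (outlet and runway on its -x side), z up. Channel floor at z 50 mm; channel 31 mm wide (y), x -57 to +57; side walls 6 mm thick, x -37 to +62, up to z 128. Steel foot 140 x 90 x 6 mm. The front is open but for the brass strip (see outlet).
- outlet (a point): Point on the floor line below the brass strip, at chute (-62, 0, 50) mm. The strip is 12 mm wide (y), x -62 to -57, z 70 to 120, with a bridge 43 mm wide over it (x -64 to -58, z 118 to 128). It holds back the upper bars; the gap under it is 20 mm high. The low bar is clear of it once its origin is beyond chute x = -117.
- runway (a point): Point on top of the runway where the drawn bar can lie, at chute (-135, 0, 50) mm. The runway is a level aluminium rail 14 mm wide (narrower than the bars), top at z 50, chute x -43 to -200, solid down to the table, with a foot 60 x 50 x 6 mm near its end. A bar lies safely on it with its origin at chute x -120 to -145.
- ridge (a point): Top of a brass ridge across the runway, 2 mm proud, at chute (-77, 0, 52) mm. It sits in the low bar's front notch as a detent: pull the bar off it with some force (5 to 15 N with the stack's weight), best with the bar's front end raised 2 to 3 mm. The rear notch passes it 70 mm later.
- low_bar: Lowest bar, blue, 110 (x) x 28 (y) x 14 mm, 70 g. Origin: centre of its underside; x along it, as the chute's at the start. Underside notches across it, 10 wide, 3 deep, at x -35 and +35. Starts at chute (-42, 0, 50) mm: its front end stands 35 mm out of the strip, both sides free. The tower leaves no room for an upright gripper there: lean it back 35 to 40 degrees.
- upper_bar1: Yellow bar, second from below, same bar form as low_bar; at the start at chute (0, 0, 64) mm, drops 14 mm when the low bar leaves.
- upper_bar2: Brown-red bar, third from below, same bar form as low_bar; drops 14 mm too.
- upper_bar3: Green bar, fourth from below, same bar form as low_bar; drops 14 mm too.
- follower: Loose brass weight on the stack, 104 x 27 x 16 mm with a 14 mm knob, about 200 g, origin centre of its underside, at the start at chute z 106; drops 14 mm with the stack.
- tray: Fixed wooden tray 134 (x) x 260 (y) mm. Origin: centre of its underside, on the table. Three bays, centres at y -85, 0, +85; bars lie along x. End walls: inner faces at x -59 and +59, top z 50. Two ribs along y at x -35 and +35, 14 wide, top z 30, carry the bars; nubs on them, 4 high, 6 wide, 23 either side of each bay's centre, leave 40 mm for a 28 mm bar.
- liner: Fixed red pad 52 x 40 x 3 mm on the tray's base in the middle of the empty bay, between the ribs. Origin: centre of its underside, 12 mm above the table, the bay's centre; axes parallel to the tray's. A bar lying right in this bay has its origin 18 mm above this origin.
- tray_bar1: White bar, same bar form as low_bar, already in one bay; leave it.
- tray_bar2: Black bar, same bar form as low_bar, already in another bay; leave it.
- brush_jar: Glass jar of brushes, 80 mm wide, jar 100 mm and brushes about 250 mm high, origin centre of its underside. Bystander.
- tape_roll: Brown tape roll lying flat, 90 mm wide, 24 mm high, origin centre of its underside. Bystander.
- paint_bottle: Orange paint bottle, 56 mm wide, 130 mm high, origin centre of its underside. Bystander.
- mug: Blue mug, 80 mm wide, 90 mm high, origin centre of its underside. Bystander.
- palette_knife: Spatula-like palette knife lying flat, origin at its underside. Bystander.
- eraser: White eraser 55 x 25 x 14 mm, origin centre of its underside. Bystander.
Not all that is in view belongs to the job. Of the things that look like the low_bar, the largest one is meant.

How it is judged:
By the outcome, as a careful person would: the job done as asked, in the order asked, and still so for the second after the job is handed in, with the robot touching nothing.
It also fails if it takes over 51 s, if anything falls off the work surface, if the arm or the gripper's body presses on something with over 40 N, if the wrist force passes 120 N, or if a joint passes its speed limit or range.

ROBOT

A 7-joint arm with a two-finger parallel gripper is mounted at the origin on the work surface. World frame = base frame: x ahead of the robot, y to its left, z up, the work surface at z = 0. Lengths are in m, angles in rad, forces in N, time in s.
With the tool pointing down it reaches from about 0.4 to 0.875 m from the base axis. Payload 19.3 kg.
Tool frame: the origin (TCP) lies midway between the tips of the shut fingers; the grasp point (between the pads) lies bot.tcp_to_grasp behind it (bot.tcp_to_grasp is the distance from the TCP to the grasp point, in m); z points along the fingers, y is the line along which they close (so a half turn about z gives the same grasp; the last joint's range is limited). The gripper opens to 85 mm and grips with 20 to 120 N. Pads are 22 mm wide; open, the fingers measure 114 mm over their backs; the gripper's body (76 mm by 85 mm) begins 54 mm behind the grasp point. The pads swing forward as they close: fully open they stand 13 mm farther back than shut.
Start: joints at [1.222, 0.521, -0.036, 1.599, 0.021, 1.021, -0.113], TCP at [0.172, -0.601, 0.231] pointing down, gripper open.
Joint ranges: [-2.91, 2.91], [-0.3, 2.13], [-1.5, 1.42], [0.17, 2.43], [-1.26, 4.41], [0.16, 1.93], [-2.52, 2.52]. Speed limits (rad/s): [1.89, 1.89, 2.39, 2.39, 3.01, 3.01, 3.01].

INTERFACE

Orientations are given as [roll, pitch, yaw] about the fixed x, y, z axes, in that order (R = Rz(yaw) Ry(pitch) Rx(roll)).
In Python, from workcell import observe, imaging, bot gives the robot as it stands.
- The arm moves only by the tool send_rows, never from a script. Its argument "plan" is text: rows parted by semicolons, each of 7 numbers parted by spaces: the shift along the tool's x, y, z in m, then the turn, a rotation vector about the tool's x, y, z in degrees, then the finger opening in m, from 0 to 0.0854. In form: dx dy dz rx ry rz claw; .... A call has 1 to 10 rows; each row is the pose to reach, as a shift and turn from the pose commanded when the call began, along the tool's axes at that moment; what a row does not reach only later rows make up. A row lasts 1/12 s, in which the tool goes at most 41.7 mm and 7.16 degrees, less where a joint would pass 70% of its speed; a pose out of reach is approached as far as the arm can. A call with a gripper value outside its range is refused whole. The fingers move at their own pace and stop on an object; "grip_force" is the grip in N (left out, the last holds). Time passes only in rows, so rows that repeat a pose let the fingers close. It gives the time, the measured TCP pose, the force, the opening and the grip force at its end, in the units of the state.
- observe(): the state, without advancing time (a new reading comes with each control period).
- imaging.grab_frame(name): name is "scene" or "top" or "wrist"; returns a dict with "color" (384x512x3 uint8, red, green, blue), "fx", "fy", "cx", "cy" (pixels), "eye" and "orientation" of the camera in the world; the wrist camera has in their place "tool_from_camera" (4x4, takes a point from camera to tool coordinates, whose origin is the TCP and whose axes are the flange's). Camera axes: x right, y down, z forward; pixel columns grow to the right and rows downward; lengths in m; the calibration is good to about 2 mm. A picture is of the moment at which its call begins: read the wrist's pose just before it. There is no depth.
- bot.job_done(): hands the job in; it is judged then, once.
The state is a dict: "clock": time; "qpos": joint angles; "qd": joint speeds; "joint_efforts": joint torques, N m; "position": TCP position; "tool_rot": TCP orientation; "force": force on the tool from outside, world axes, zero at the start; "moment": the same for the moment, N m; "grip_width": finger opening in m; "finger_force": force on a finger pad.
Only numpy, scipy, OpenCV 4.12 (cv2) and the standard library are available. Lean on these libraries where they do the work, as an engineer would, in place of code of your own. Each camera call takes 0.05 s, during which the arm holds its last target. There are 200 camera calls.

## Working session

There is one attempt and no reset: what is moved stays moved. The work goes in short steps, Python scripts to look and compute and a tool call to move; the robot and the scene stay as the last step left them, time stands still between calls to the robot, and variables do not carry over. Pictures are saved under pics/ and viewed, at most 10 in all, crops included, and the job is handed in when it is done.

Besides the shell and the picture viewer there is one more tool, called after ">>>" as name(argument=value, ...), one argument or row to a line, values as JSON. send_rows: Moves the arm, as the interface text tells. Its arguments: {"type":"object","properties":{"plan":{"type":"string"},"grip_force":{"type":"number"}},"required":["plan"]}

```bash
ls; mkdir -p pics
python3 - <<'E'
from workcell import observe, imaging, bot
import cv2, numpy as np, pickle
o=observe();print(o); print(bot.tcp_to_grasp,[a for a in dir(bot) if a[0]!='_'])
d={}
for n in("scene","top","wrist"):
    f=imaging.grab_frame(n);d[n]=f
    print(n,{k:v for k,v in f.items() if k!='color'})
pickle.dump(d,open('f0.pkl','wb'))
cv2.imwrite('pics/scene0.png',cv2.resize(d['scene']['color'][:,:,::-1],(800,600),interpolation=cv2.INTER_CUBIC))
cv2.imwrite('pics/top0.png',cv2.resize(d['top']['color'][:,:,::-1],(800,600),interpolation=cv2.INTER_CUBIC))
E
```

```text
pics
{'clock': 0.0, 'qpos': array([ 1.22179248,  0.52201064, -0.03630438,  1.59999875,  0.02119835,
        1.02109728, -0.11280019]), 'qd': array([-0.00036378, -0.00148488,  0.00026956, -0.0009188 , -0.00063082,
        0.00107138, -0.00047271]), 'joint_efforts': array([ 3.01231159e-05, -9.27123284e+01,  1.97987683e+00, -3.69940138e+01,
        1.79324829e-02,  8.14127270e-03,  6.18002059e-05]), 'position': array([ 0.17186386, -0.60055833,  0.2307314 ]), 'tool_rot': array([-3.14046715e+00,  9.05783581e-05,  2.78772741e-01]), 'force': array([ 0.17384647, -0.27663336,  0.0035746 ]), 'moment': array([-0.04925375,  0.01994509, -0.00595672]), 'finger_force': 0.0, 'grip_width': 0.08562133603663763}
0.0187 ['IKError', 'job_done', 'tcp_to_grasp']
scene {'fx': 432.2510309674721, 'fy': 432.2510309674721, 'cx': 256.27735591990097, 'cy': 188.22557714224703, 'eye': array([0.98273188, 0.63199938, 1.08747251]), 'orientation': array([-2.48419855, -0.00999583,  2.50790444])}
top {'fx': 472.6457465230643, 'fy': 472.6457465230643, 'cx': 252.53904028470245, 'cy': 194.71728541093418, 'eye': array([0.44420794, 0.01367705, 1.56091881]), 'orientation': array([-3.08658771, -0.0093952 , -1.55254994])}
wrist {'fx': 326.33072526141575, 'fy': 326.33072526141575, 'cx': 254.52557270830138, 'cy': 193.6406895159149, 'tool_from_camera': array([[-1.14437676e-03, -9.45760708e-01, -3.24862085e-01,
         8.35153692e-02],
       [ 9.99999168e-01, -8.88651149e-04, -9.35549205e-04,
        -1.39247660e-03],
       [ 5.96116614e-04, -3.24862885e-01,  9.45760937e-01,
        -1.43554542e-01],
       [ 0.00000000e+00,  0.00000000e+00,  0.00000000e+00,
         1.00000000e+00]])}
```

View pics/scene0.png

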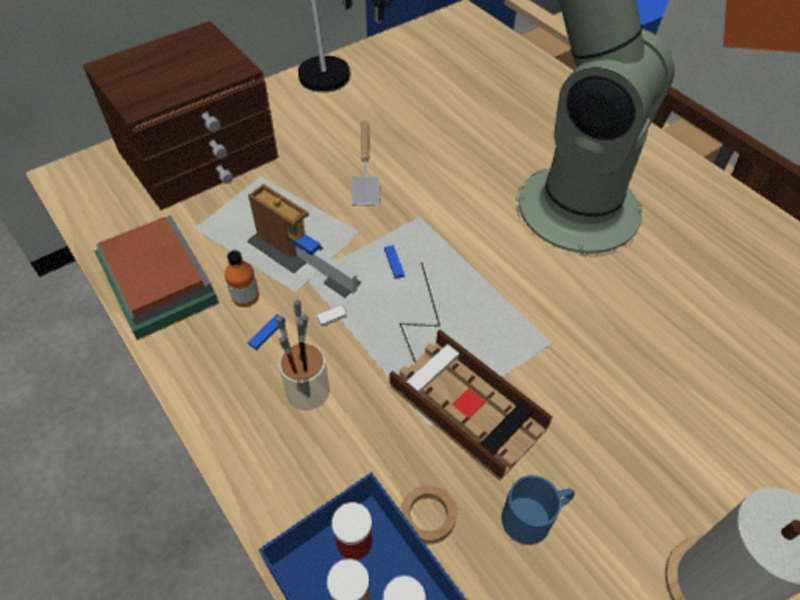

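View pics/top0.png

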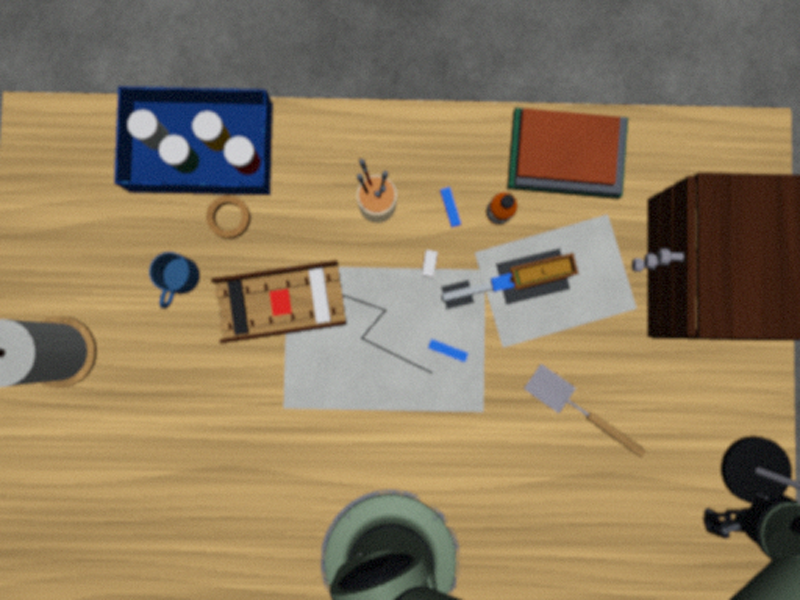

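The top view shows the dispenser at about (545,270), with its runway running left to about (443,296). The blue bar's front is at about (502,283), the red liner at (281,302), and two smaller blue decoys at (450,207) and (448,350).

```bash
cat > h.py <<'E'
import numpy as np, cv2, pickle
from scipy.spatial.transform import Rotation as R
from workcell import observe, imaging, bot
def pose(f,o=None):
    if 'eye' in f: return np.array(f['eye']),R.from_euler('xyz',f['orientation']).as_matrix()
    Rt=R.from_euler('xyz',o['tool_rot']).as_matrix();T=np.array(f['tool_from_camera'])
    return np.array(o['position'])+Rt@T[:3,3],Rt@T[:3,:3]
def ray(f,uv,z,o=None):
    e,M=pose(f,o);uv=np.atleast_2d(uv).astype(float)
    d=np.c_[(uv[:,0]-f['cx'])/f['fx'],(uv[:,1]-f['cy'])/f['fy'],np.ones(len(uv))]@M.T
    return e+d*((z-e[2])/d[:,2])[:,None]
def proj(f,P,o=None):
    e,M=pose(f,o);c=(np.atleast_2d(P)-e)@M
    return np.c_[c[:,0]/c[:,2]*f['fx']+f['cx'],c[:,1]/c[:,2]*f['fy']+f['cy']]
def comps(f,lo,hi,amin=20):
    h=cv2.cvtColor(f['color'],cv2.COLOR_RGB2HSV)
    m=cv2.inRange(h,np.array(lo),np.array(hi))
    n,l,s,c=cv2.connectedComponentsWithStats(m)
    return [(s[i],c[i],(l==i).astype(np.uint8)) for i in range(1,n) if s[i][4]>=amin]
BLUE=((100,140,80),(120,255,255)); RED=((0,170,120),(6,255,255))
E
python3 - <<'E'
from h import *
d=pickle.load(open('f0.pkl','rb'))
for n in('top','scene'):
    f=d[n]
    for nm,c,z in(('blue',BLUE,.064),('red',RED,.015)):
        for s,cen,m in comps(f,*c):
            if s[4]>2500: continue
            r=cv2.minAreaRect(cv2.findNonZero(m))
            print(n,nm,s,cen.round(1),ray(f,cen,z)[0].round(4),[ray(f,p,z)[0][:2].round(4).tolist() for p in cv2.boxPoints(r)])
f=d['top']
for p,z in(((443,296),.05),((490,284),.05),((513,268),.128),((575,258),.128),((578,275),.128),((517,290),.128)): print(p,ray(f,np.array(p)/1.5625,z)[0].round(4))
# white & black tray bars
c=f['color'][140:240,280//2:460//2]
import sys
big=cv2.resize(f['color'][150:240,130:240][:,:,::-1],None,fx=3.6,fy=3.6,interpolation=cv2.INTER_CUBIC)
big2=cv2.resize(f['color'][145:215,275:385][:,:,::-1],None,fx=3.6,fy=3.6,interpolation=cv2.INTER_CUBIC)
s=d['scene']['color'][100:200,140:240][:,:,::-1]
s=cv2.resize(s,(396,396),interpolation=cv2.INTER_CUBIC)
im=np.zeros((590,800,3),np.uint8);im[:324,:396]=big;im[330:582,:396]=big2;im[:396,400:796]=s
cv2.imwrite('pics/c1.png',im)
E
```

```text
top blue [81 56 25  2 29] [93.7 56.1] [0.9633 0.5198 0.064 ] [[0.9628, 0.5603], [0.9645, 0.4835], [0.9612, 0.4834], [0.9596, 0.5602]]
top blue [128  57  25   2  29] [141.1  57.1] [0.9633 0.3675 0.064 ] [[0.9628, 0.4096], [0.9645, 0.3326], [0.9612, 0.3325], [0.9595, 0.4095]]
top blue [283 121  11  23 129] [288.  132.1] [ 0.7295 -0.1085  0.064 ] [[0.7629, -0.0886], [0.7684, -0.1051], [0.6958, -0.1284], [0.6903, -0.1119]]
top blue [105 165  16  23 274] [112.3 175.2] [0.5804 0.4469 0.064 ] [[0.6125, 0.471], [0.6134, 0.4236], [0.5435, 0.4212], [0.5426, 0.4686]]
top blue [315 175  14  11 114] [321.4 180.4] [ 0.5767 -0.2172  0.064 ] [[0.5844, -0.1922], [0.5979, -0.2303], [0.5675, -0.2408], [0.554, -0.2027]]
top blue [275 218  24  13 132] [286.5 223.9] [ 0.4364 -0.1079  0.064 ] [[0.4421, -0.0691], [0.458, -0.0752], [0.431, -0.1465], [0.4151, -0.1404]]
top red [173 185  13  17 192] [179.1 192.9] [0.531 0.241 0.015] [[0.5566, 0.2617], [0.5573, 0.2225], [0.5049, 0.2211], [0.5041, 0.2603]]
scene blue [407   0  21  21 269] [416.3   7.2] [-0.673  -0.4013  0.064 ] [[-0.6861, -0.4672], [-0.7608, -0.
[... 451 characters left out ...]
962], [0.7198, -0.077], [0.7921, -0.0527]]
scene blue [ 167  303  130   81 1556] [202.3 358.7] [0.8989 0.3264 0.064 ] [[0.9644, 0.2623], [0.7483, 0.2623], [0.7578, 0.4936], [0.9514, 0.4783]]
scene blue [ 230  317   57   67 1398] [251.2 356.1] [0.8052 0.3877 0.064 ] [[0.8698, 0.2946], [0.7767, 0.2927], [0.7766, 0.4804], [0.8619, 0.4764]]
scene red [290 249  20  18 199] [299.4 257.6] [0.5311 0.239  0.015 ] [[0.5553, 0.2248], [0.508, 0.2159], [0.5061, 0.2529], [0.5528, 0.261]]
(443, 296) [ 0.5465 -0.098   0.05  ]
(490, 284) [ 0.573  -0.1942  0.05  ]
(513, 268) [ 0.5985 -0.2281  0.128 ]
(575, 258) [ 0.6205 -0.3493  0.128 ]
(578, 275) [ 0.5872 -0.3553  0.128 ]
(517, 290) [ 0.5556 -0.2363  0.128 ]
```

View pics/c1.png

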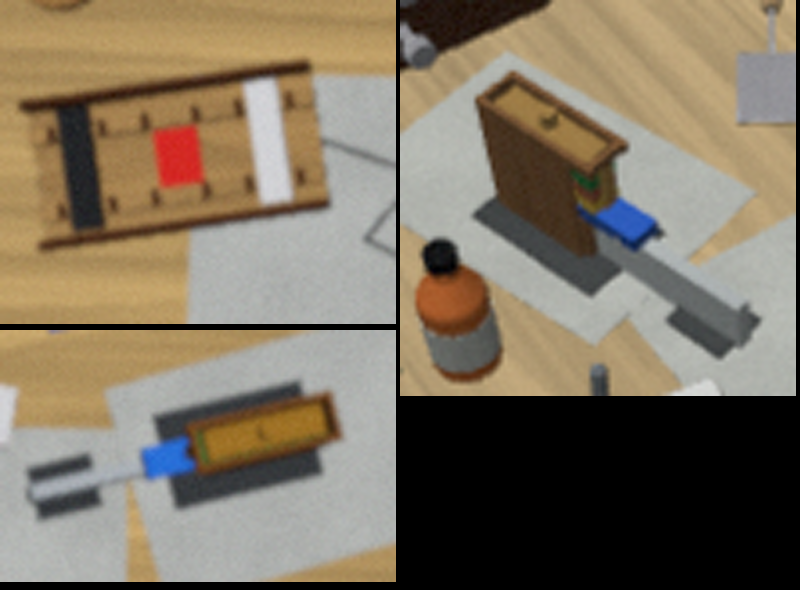

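```bash
cat >> h.py <<'E'
TH=np.radians(-77.2); C0=np.array([.591,-.294,0])
def cw(p,th=None,c0=None):   # chute -> world
    th=TH if th is None else th; c0=C0 if c0 is None else c0
    return c0+R.from_euler('z',th).apply(np.array(p)/1000.)
def toolR(yaw,lean=0):  # tool x along yaw (deg) leaned back by lean: fingers point away from yaw direction
    return R.from_euler('z',yaw,degrees=True)*R.from_euler('x',180,degrees=True)*R.from_euler('y',-lean,degrees=True)
def goto(P,Rt,o=None,grasp=False):
    o=o or observe(); Rc=R.from_euler('xyz',o['tool_rot'])
    P=np.array(P,float)
    if grasp: P=P+Rt.apply([0,0,bot.tcp_to_grasp])
    d=Rc.inv().apply(P-o['position']); rv=(Rc.inv()*Rt).as_rotvec(degrees=True)
    print('z-axis',Rt.apply([0,0,1]).round(2),'TCP',P.round(4),'dxyz',d.round(4),'rot',rv.round(2),'rows',max(np.linalg.norm(d)/.0417,np.linalg.norm(rv)/7.16).round(1))
def rep():
    o=observe();print({k:(np.round(v,4).tolist()) for k,v in o.items() if k in('clock','qpos','position','tool_rot','force','grip_width','finger_force')})
E
python3 - <<'E'
from h import *
goto([.562,-.167,.231],toolR(102.8))
goto([.562,-.167,.2],toolR(102.8,37))
E
```

```text
z-axis [ 0.  0. -1.] TCP [ 0.562 -0.167  0.231] dxyz [ 4.944e-01 -3.096e-01  1.000e-04] rot [-4.000e-02 -3.000e-02 -8.683e+01] rows 14.0
z-axis [ 0.13 -0.59 -0.8 ] TCP [ 0.562 -0.167  0.2  ] dxyz [ 0.4944 -0.3095  0.0311] rot [-27.99 -29.58 -83.53] rows 14.0
```

>>> send_rows(
  plan="0.494 -0.31 0 0 0 -86.8 0.085;0.494 -0.31 0 0 0 -86.8 0.085;0.494 -0.31 0 0 0 -86.8 0.085;0.494 -0.31 0 0 0 -86.8 0.085;0.494 -0.31 0 0 0 -86.8 0.085;0.494 -0.31 0 0 0 -86.8 0.085;0.494 -0.31 0 0 0 -86.8 0.085;0.494 -0.31 0 0 0 -86.8 0.085;0.494 -0.31 0 0 0 -86.8 0.085;0.494 -0.31 0 0 0 -86.8 0.085",
)

```text
clock: 0.98
position: [0.4513, -0.2891, 0.2314]
tool_rot: [3.141, 0.0, 1.535]
force: [0.4, -1.0, 0.6]
grip_width: 0.0851
finger_force: 0.0
```

Run:
```python
from h import *
rep();goto([.562,-.167,.231],toolR(102.8))
```

```text
{'clock': 0.9833, 'qpos': [0.7882, 0.4069, -0.4348, 1.8188, 0.2051, 0.96, 0.2303], 'position': [0.4513, -0.2891, 0.2314], 'tool_rot': [3.1415, 0.0002, 1.5348], 'force': [0.3928, -1.0062, 0.6443], 'finger_force': 0.0, 'grip_width': 0.0851}
z-axis [ 0.  0. -1.] TCP [ 0.562 -0.167  0.231] dxyz [0.126  0.1063 0.0004] rot [ 0.000e+00  1.000e-02 -1.486e+01] rows 4.0
```

>>> send_rows(
  plan="0.122 0.1 0 0 0 -14.5 0.085;0.122 0.1 0 0 0 -14.5 0.085;0.122 0.1 0 0 0 -14.5 0.085;0.122 0.1 0 0 0 -14.5 0.085;0.122 0.1 0 0 0 -14.5 0.085;0.122 0.1 0 0 0 -14.5 0.085",
)

```text
clock: 1.48
position: [0.5561, -0.1712, 0.2309]
tool_rot: [-3.141, -0.001, 1.785]
force: [0.1, -0.6, -0.4]
grip_width: 0.085
finger_force: 0.0
```

Run:
```python
from h import *
rep();o=observe();f=imaging.grab_frame('wrist');pickle.dump((o,f),open('w1.pkl','wb'))
cv2.imwrite('pics/w1.png',cv2.resize(f['color'][:,:,::-1],(800,600),interpolation=cv2.INTER_CUBIC))
for s,cen,m in comps(f,*BLUE,100):
    r=cv2.minAreaRect(cv2.findNonZero(m)); print(s,[ray(f,p,.064,o)[0][:2].round(4).tolist() for p in cv2.boxPoints(r)],cv2.boxPoints(r).round(1).tolist())
```

```text
{'clock': 1.4833, 'qpos': [0.5578, 0.493, -0.5088, 1.6982, 0.2727, 1.0221, 0.1703], 'position': [0.5561, -0.1712, 0.2309], 'tool_rot': [-3.1414, -0.0009, 1.785], 'force': [0.143, -0.5776, -0.3838], 'finger_force': 0.0, 'grip_width': 0.085}
[ 132   43   52   79 1678] [[0.4298, -0.1387], [0.4555, -0.0726], [0.4732, -0.0771], [0.4485, -0.1441]] [[129.3000030517578, 112.4000015258789], [165.89999389648438, 42.400001525878906], [185.3000030517578, 52.5], [148.8000030517578, 122.5]]
[ 389  133   77   25 1384] [[0.6721, -0.1119], [0.7411, -0.0899], [0.75, -0.1059], [0.6798, -0.1285]] [[387.3999938964844, 139.39999389648438], [464.79998779296875, 132.10000610351562], [466.6000061035156, 150.5], [389.20001220703125, 157.89999389648438]]
[ 252  199   29   40 1014] [[0.5586, -0.199], [0.5855, -0.192], [0.5971, -0.2334], [0.5691, -0.2408]] [[251.60000610351562, 199.8000030517578], [279.1000061035156, 198.8000030517578], [280.6000061035156, 237.10000610351562], [253.0, 238.1999969482422]]
```

View pics/w1.png

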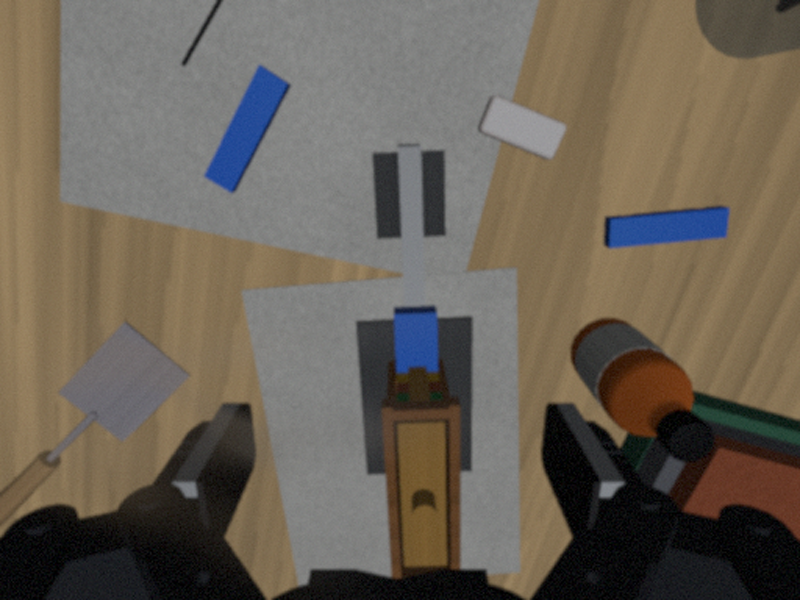

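The bar's front top edge is at row 312, columns 396–437. The runway runs from (409,145) to (414,300), and the chute rim is centred at about column 421.

Run:
```python
from h import *
o,f=pickle.load(open('w1.pkl','rb'))
sx,sy=512/800,384/600
g=lambda p,z:ray(f,np.array(p)*[sx,sy],z,o)[0]
for p,z in(((395,312),.064),((437,312),.064),((396,372),.064),((439,372),.064),((398,145),.05),((420,145),.05),((403,300),.05),((424,300),.05),((383,406),.128),((460,404),.128),((459,575),.128),((357,322),.006),((472,318),.006),((470,470),.006),((367,473),.006),((377,238),.006),((445,236),.006),((443,151),.006),((373,154),.006)): print(p,z,g(p,z).round(4))
```

```text
(395, 312) 0.064 [ 0.5597 -0.1986  0.064 ]
(437, 312) 0.064 [ 0.5863 -0.1928  0.064 ]
(396, 372) 0.064 [ 0.5694 -0.2405  0.064 ]
(439, 372) 0.064 [ 0.5978 -0.2344  0.064 ]
(398, 145) 0.05 [ 0.5398 -0.0976  0.05  ]
(420, 145) 0.05 [ 0.5529 -0.0947  0.05  ]
(403, 300) 0.05 [ 0.5642 -0.1941  0.05  ]
(424, 300) 0.05 [ 0.5779 -0.1911  0.05  ]
(383, 406) 0.128 [ 0.5603 -0.2309  0.128 ]
(460, 404) 0.128 [ 0.6013 -0.2207  0.128 ]
(459, 575) 0.128 [ 0.631  -0.3382  0.128 ]
(357, 322) 0.006 [ 0.5368 -0.2335  0.006 ]
(472, 318) 0.006 [ 0.6229 -0.2114  0.006 ]
(470, 470) 0.006 [ 0.6571 -0.3467  0.006 ]
(367, 473) 0.006 [ 0.5712 -0.3686  0.006 ]
(377, 238) 0.006 [ 0.5388 -0.1657  0.006 ]
(445, 236) 0.006 [ 0.5871 -0.1537  0.006 ]
(443, 151) 0.006 [ 0.5714 -0.0961  0.006 ]
(373, 154) 0.006 [ 0.5244 -0.1083  0.006 ]
```

```bash
sed -i 's/^TH=.*/TH=np.radians(-75.8); C0=np.array([.597,-.290,0]); YW=104.2/' h.py
python3 - <<'E'
from h import *
T=toolR(YW,38)
g=cw([-85,0,57]); print(g)
goto(g-T.apply([0,0,.07]),T,grasp=True)
E
```

```text
[ 0.57614887 -0.20759715  0.057     ]
z-axis [ 0.15 -0.6  -0.79] TCP [ 0.5684 -0.177   0.0974] dxyz [-0.0068  0.0121  0.1335] rot [ -0.72 -38.01  -1.96] rows 5.3
```

>>> send_rows(
  plan="-0.007 0.008 0.04 -0.7 -12 -2 0.085;-0.007 0.008 0.07 -0.7 -22 -2 0.085;-0.007 0.008 0.1 -0.7 -32 -2 0.085;-0.007 0.008 0.1335 -0.7 -38 -2 0.085;-0.007 0.008 0.1335 -0.7 -38 -2 0.085;-0.007 0.008 0.1335 -0.7 -38 -2 0.085;-0.007 0.008 0.1335 -0.7 -38 -2 0.085;-0.007 0.008 0.1335 -0.7 -38 -2 0.085",
)

```text
clock: 2.2
position: [0.5639, -0.1768, 0.0966]
tool_rot: [-3.138, 0.665, 1.824]
force: [0.3, 1.1, 0.1]
grip_width: 0.0851
finger_force: 0.0
```

Run:
```python
from h import *
rep()
T=toolR(YW,38)
goto(cw([-85,0,57]),T,grasp=True)
o=observe();f=imaging.grab_frame('wrist')
cv2.imwrite('pics/w2.png',f['color'][:,:,::-1])
for x in(-97,):
  for y in(-14,14):
    print(proj(f,cw([x,y,64]),o).round(1))
for s,cen,m in comps(f,*BLUE,100):
    r=cv2.minAreaRect(cv2.findNonZero(m)); print(s,cv2.boxPoints(r).round(1).tolist())
```

```text
{'clock': 2.2, 'qpos': [-0.119, 0.6725, -0.0452, 2.0224, 1.1549, 0.7693, -0.8943], 'position': [0.5639, -0.1768, 0.0966], 'tool_rot': [-3.1379, 0.665, 1.8241], 'force': [0.3462, 1.143, 0.0857], 'finger_force': 0.0, 'grip_width': 0.0851}
z-axis [ 0.15 -0.6  -0.79] TCP [ 0.579  -0.2188  0.0423] dxyz [-0.0014  0.0043  0.0701] rot [-0.02  0.1   0.25] rows 1.7
[[239.2 221.4]]
[[285.2 221.6]]
[  0   0  20  58 999] [[-0.0, 0.0], [19.0, 0.0], [19.0, 57.0], [0.0, 57.0]]
[489 102  23  27 360] [[489.0, 102.0], [511.0, 102.0], [511.0, 128.0], [489.0, 128.0]]
[ 238  208   46   43 1291] [[235.0, 248.89999389648438], [240.1999969482422, 207.5], [284.8999938964844, 213.10000610351562], [279.70001220703125, 254.5]]
```

View pics/w2.png

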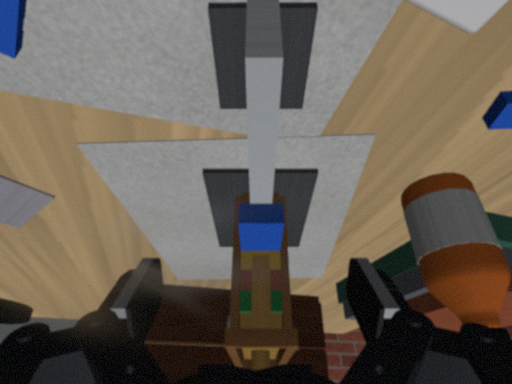

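The bar's front top edge is seen at row 221, columns 238–284, as predicted. I'll advance and close.

>>> send_rows(
  plan="-0.001 0.004 0.03 0 0 0.2 0.085;-0.001 0.004 0.06 0 0 0.2 0.07;-0.001 0.004 0.07 0 0 0.2 0.06;-0.001 0.004 0.07 0 0 0.2 0.05;-0.001 0.004 0.07 0 0 0.2 0.04",
  grip_force=50,
)

```text
clock: 2.67
position: [0.5788, -0.2211, 0.0438]
tool_rot: [3.139, 0.663, 1.811]
force: [0.7, 0.3, 0.0]
grip_width: 0.0406
finger_force: 0.0
```

Run:
```python
from h import *
rep()
T=toolR(YW,38)
goto(cw([-85,0,57]),T,grasp=True)
```

```text
{'clock': 2.6667, 'qpos': [-0.067, 0.7865, 0.005, 1.9859, 1.2775, 0.6804, -0.9762], 'position': [0.5788, -0.2211, 0.0438], 'tool_rot': [3.1386, 0.6625, 1.8108], 'force': [0.6615, 0.3464, 0.0329], 'finger_force': 0.0, 'grip_width': 0.0406}
z-axis [ 0.15 -0.6  -0.79] TCP [ 0.579  -0.2188  0.0423] dxyz [ 0.0027  0.0007 -0.0001] rot [-0.11 -0.04 -0.35] rows 0.1
```

Well aligned. Close.

>>> send_rows(
  plan="0.001 0.0005 0 0 0 0 0.02;0.001 0.0005 0 0 0 0 0.02;0.001 0.0005 0 0 0 0 0.02;0.001 0.0005 0 0 0 0 0.02;0.001 0.0005 0 0 0 0 0.02",
  grip_force=50,
)

```text
clock: 3.08
position: [0.5798, -0.2188, 0.0439]
tool_rot: [3.137, 0.664, 1.812]
force: [-3.0, 1.0, 8.3]
grip_width: 0.0273
finger_force: 50.4
```

Run:
```python
from h import *
rep();o=observe();Rc=R.from_euler('xyz',o['tool_rot'])
for n,v in(('up',[0,0,1]),('out',-R.from_euler('z',TH).apply([1,0,0]))): print(n,Rc.inv().apply(v).round(3))
```

```text
{'clock': 3.0833, 'qpos': [-0.0717, 0.787, 0.0052, 1.9856, 1.2786, 0.6817, -0.9795], 'position': [0.5798, -0.2188, 0.0439], 'tool_rot': [3.1373, 0.6641, 1.8125], 'force': [-2.9569, 0.9869, 8.3302], 'finger_force': 50.415, 'grip_width': 0.0273}
up [-0.616  0.003 -0.787]
out [ 0.787 -0.003 -0.616]
```

>>> send_rows(
  plan="-0.0008 0 -0.001 0 0.8 0 0.02;-0.0015 0 -0.002 0 1.5 0 0.02;-0.0015 0 -0.002 0 1.5 0 0.02;0.0009 0 -0.0038 0 1.5 0 0.02;0.0032 0 -0.0057 0 1.5 0 0.02;0.0079 0 -0.0094 0 1.5 0 0.02;0.0142 0 -0.0143 0 1.5 0 0.02;0.0205 0 -0.0192 0 1.5 0 0.02;0.0268 0 -0.0242 0 1.5 0 0.02;0.0268 0 -0.0242 0 1.5 0 0.02",
  grip_force=60,
)

```text
clock: 3.92
position: [0.5705, -0.1837, 0.0459]
tool_rot: [3.139, 0.639, 1.813]
force: [-9.5, 7.4, 20.5]
grip_width: 0.0265
finger_force: 62.9
```

Run:
```python
from h import *
rep();o=observe();f=imaging.grab_frame('wrist');t=imaging.grab_frame('scene')
c=cv2.resize(t['color'][110:210,150:260][:,:,::-1],(422,384),interpolation=cv2.INTER_CUBIC)
im=np.hstack([f['color'][:,:,::-1][:,80:450],c]);cv2.imwrite('pics/w3.png',im)
Rc=R.from_euler('xyz',o['tool_rot'])
for n,v in(('up',[0,0,1]),('out',-R.from_euler('z',TH).apply([1,0,0]))): print(n,Rc.inv().apply(v).round(3))
g=Rc.apply([0,0,-bot.tcp_to_grasp])+o['position'];print('grasp chute',R.from_euler('z',-TH).apply(g-C0)*1000)
```

```text
{'clock': 3.9167, 'qpos': [-0.1039, 0.7667, -0.0277, 2.005, 1.2262, 0.7012, -0.98], 'position': [0.5705, -0.1837, 0.0459], 'tool_rot': [3.1391, 0.639, 1.8135], 'force': [-9.4993, 7.4117, 20.5348], 'finger_force': 62.897, 'grip_width': 0.0265}
up [-0.596  0.002 -0.803]
out [ 0.803 -0.004 -0.596]
grasp chute [-120.69263093    0.41884022   60.86516159]
```

View pics/w3.png

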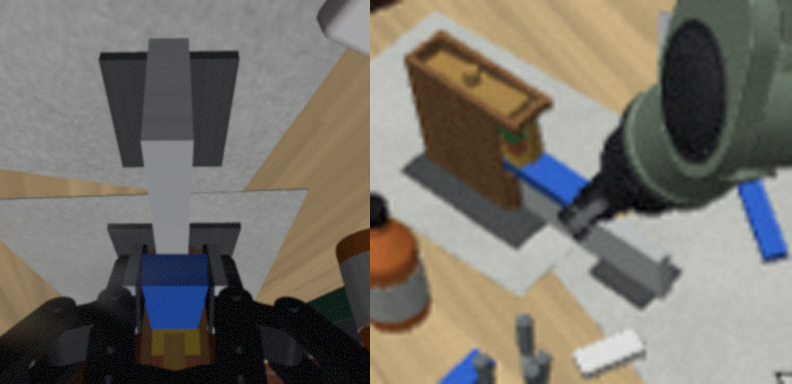

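The bar has come about 35 mm out, held straight, with the yellow bar and stack still behind the strip. I'll keep pulling.

>>> send_rows(
  plan="0.0017 -0.0004 -0.0032 0 0 0 0.02;0.0058 -0.0004 -0.0056 0 0 0 0.02;0.0119 -0.0005 -0.0107 0 0 0 0.02;0.0184 -0.0005 -0.0155 0 0 0 0.02;0.0248 -0.0005 -0.0203 0 0 0 0.02;0.0312 -0.0006 -0.025 0 0 0 0.02;0.0376 -0.0006 -0.0298 0 0 0 0.02;0.0425 -0.0006 -0.0334 0 0 0 0.02;0.0425 -0.0006 -0.0334 0 0 0 0.02",
)

```text
clock: 4.77
position: [0.5572, -0.1292, 0.0462]
tool_rot: [3.138, 0.635, 1.816]
force: [-3.0, 8.7, 1.7]
grip_width: 0.0267
finger_force: 61.2
```

Run:
```python
from h import *
rep();o=observe();f=imaging.grab_frame('wrist');t=imaging.grab_frame('scene')
c=cv2.resize(t['color'][110:210,150:260][:,:,::-1],(422,384),interpolation=cv2.INTER_CUBIC)
im=np.hstack([f['color'][:,:,::-1][:,80:450],c]);cv2.imwrite('pics/w4.png',im)
Rc=R.from_euler('xyz',o['tool_rot'])
for n,v in(('up',[0,0,1]),('out',-R.from_euler('z',TH).apply([1,0,0]))): print(n,Rc.inv().apply(v).round(3))
g=Rc.apply([0,0,-bot.tcp_to_grasp])+o['position'];print('grasp chute',R.from_euler('z',-TH).apply(g-C0)*1000)
```

```text
{'clock': 4.7667, 'qpos': [-0.1828, 0.7561, -0.065, 2.0303, 1.1784, 0.7475, -1.0352], 'position': [0.5572, -0.1292, 0.0462], 'tool_rot': [3.1384, 0.6348, 1.8159], 'force': [-3.0114, 8.6755, 1.7465], 'finger_force': 61.2414, 'grip_width': 0.0267}
up [-0.593  0.003 -0.805]
out [ 0.805 -0.001 -0.593]
grasp chute [-176.75095439    0.82097      61.27120701]
```

View pics/w4.png

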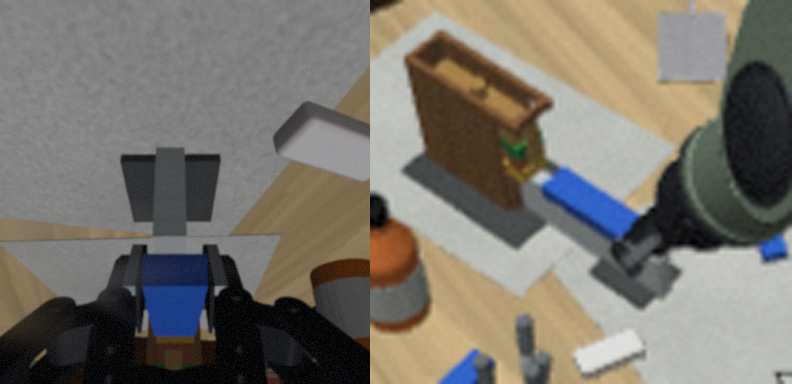

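The bar is fully out ahead of the strip and the stack has dropped one place. I'll set the bar down 5 mm farther along, flat, and release.

>>> send_rows(
  plan="0.004 0 -0.003 0 0 0 0.02;0.004 0 -0.003 0 0 0 0.02;0.0048 0 -0.0019 0 -0.8 0 0.02;0.0056 0 -0.0008 0 -1.6 0 0.02;0.0057 0 -0.0006 0 -1.6 0 0.02;0.0057 0 -0.0006 0 -1.6 0 0.02",
)

```text
clock: 5.37
position: [0.556, -0.1273, 0.044]
tool_rot: [3.139, 0.667, 1.814]
force: [-1.3, 0.1, 7.4]
grip_width: 0.0273
finger_force: 61.3
```

Run:
```python
from h import *
rep()
```

```text
{'clock': 5.3667, 'qpos': [-0.2118, 0.7724, -0.0539, 2.0334, 1.1979, 0.7693, -1.0797], 'position': [0.556, -0.1273, 0.044], 'tool_rot': [3.1391, 0.6671, 1.8138], 'force': [-1.2611, 0.0574, 7.3792], 'finger_force': 61.2544, 'grip_width': 0.0273}
```

>>> send_rows(
  plan="0.002 0 -0.0022 0 0 0 0.02;0.0037 0 -0.0033 0 0 0 0.02;0.004 0 -0.0031 0 0 0 0.02;0.004 0 -0.0026 0 0 0 0.02;0.004 0 -0.0026 0 0 0 0.02;0.004 0 -0.0026 0 0 0 0.03;0.004 0 -0.0026 0 0 0 0.04;0.004 0 -0.0026 0 0 0 0.05;0.004 0 -0.0026 0 0 0 0.06",
)

```text
clock: 6.12
position: [0.5548, -0.1224, 0.0433]
tool_rot: [3.139, 0.665, 1.814]
force: [0.1, 0.6, -0.7]
grip_width: 0.0595
finger_force: 0.0
```

Run:
```python
from h import *
rep();o=observe()
Rc=R.from_euler('xyz',o['tool_rot']);g=Rc.apply([0,0,-bot.tcp_to_grasp])+o['position'];print('grasp chute',R.from_euler('z',-TH).apply(g-C0)*1000)
f=imaging.grab_frame('wrist')
for s,cen,m in comps(f,*BLUE,100):
    print(s,ray(f,[cen],.06,o).round(4))
print(proj(f,[cw([-195,-14,64]),cw([-195,14,64])],o))
goto(o['position']-Rc.apply([0,0,.06]),Rc)
goto(cw([-140,0,180]),toolR(YW))
```

```text
{'clock': 6.1167, 'qpos': [-0.2177, 0.7726, -0.0579, 2.0345, 1.1927, 0.772, -1.0838], 'position': [0.5548, -0.1224, 0.0433], 'tool_rot': [3.1389, 0.665, 1.8137], 'force': [0.1301, 0.6484, -0.6906], 'finger_force': 0.0, 'grip_width': 0.0595}
grasp chute [-184.4032749     0.20873883   57.99362466]
[   0   97   47  109 3876] [[ 0.4819 -0.0343  0.06  ]]
[465 226  47  15 555] [[ 0.6108 -0.0434  0.06  ]]
[ 221  286   69   51 2751] [[ 0.5617 -0.1516  0.06  ]]
[[220.52083267 286.88856206]
 [288.80850444 286.70556502]]
z-axis [ 0.15 -0.6  -0.79] TCP [ 0.5457 -0.0865  0.0905] dxyz [ 0.   -0.   -0.06] rot [ 0.  0. -0.] rows 1.4
z-axis [ 0.  0. -1.] TCP [ 0.5627 -0.1543  0.18  ] dxyz [-0.1102  0.0002 -0.0873] rot [ 0.06 38.1  -0.22] rows 5.3
```

>>> send_rows(
  plan="0 0 -0.02 0 0 0 0.08;0 0 -0.06 0 0 0 0.085;-0.01 0 -0.09 0 8 0 0.085;-0.03 0 -0.115 0 15 0 0.085;-0.06 0 -0.13 0 22 0 0.085;-0.09 0 -0.13 0 30 0 0.085;-0.11 0 -0.13 0 38 0 0.085;-0.11 0 -0.13 0 38 0 0.085;-0.11 0 -0.13 0 38 0 0.085;-0.11 0 -0.13 0 38 0 0.085",
)

```text
clock: 7.0
position: [0.5561, -0.1344, 0.2143]
tool_rot: [3.137, -0.003, 1.807]
force: [0.6, 0.0, -0.2]
grip_width: 0.0849
finger_force: 0.0
```

Run:
```python
from h import *
rep();o=observe()
f=imaging.grab_frame('wrist');pickle.dump((o,f),open('w5.pkl','wb'))
cv2.imwrite('pics/w5.png',cv2.resize(f['color'][:,:,::-1],(800,600),interpolation=cv2.INTER_CUBIC))
for s,cen,m in comps(f,*BLUE,100):
    r=cv2.boxPoints(cv2.minAreaRect(cv2.findNonZero(m)))
    P=ray(f,r,.064,o)-C0; print(s,r.round(0).tolist(),(R.from_euler('z',-TH).apply(P)*1000).round(1).tolist())
```

```text
{'clock': 7.0, 'qpos': [0.4417, 0.4819, -0.4241, 1.7473, 0.2304, 0.9588, 0.1636], 'position': [0.5561, -0.1344, 0.2143], 'tool_rot': [3.1374, -0.0027, 1.8066], 'force': [0.6093, 0.0268, -0.2079], 'finger_force': 0.0, 'grip_width': 0.0849}
[ 122   78   55   78 1667] [[121.0, 146.0], [158.0, 77.0], [177.0, 88.0], [140.0, 157.0]] [[-192.8, -122.1, 64.0], [-251.1, -82.1, 64.0], [-242.5, -66.3, 64.0], [-182.9, -105.7, 64.0]]
[ 240  139   32  111 3212] [[240.0, 139.0], [271.0, 139.0], [271.0, 249.0], [240.0, 249.0]] [[-197.9, -13.9, 64.0], [-197.5, 14.0, 64.0], [-86.5, 14.3, 64.0], [-87.0, -17.0, 64.0]]
[ 382  172   77   24 1363] [[381.0, 177.0], [458.0, 172.0], [459.0, 190.0], [382.0, 195.0]] [[-160.4, 117.0, 64.0], [-164.6, 188.4, 64.0], [-146.9, 192.9, 64.0], [-142.5, 120.2, 64.0]]
```

View pics/w5.png

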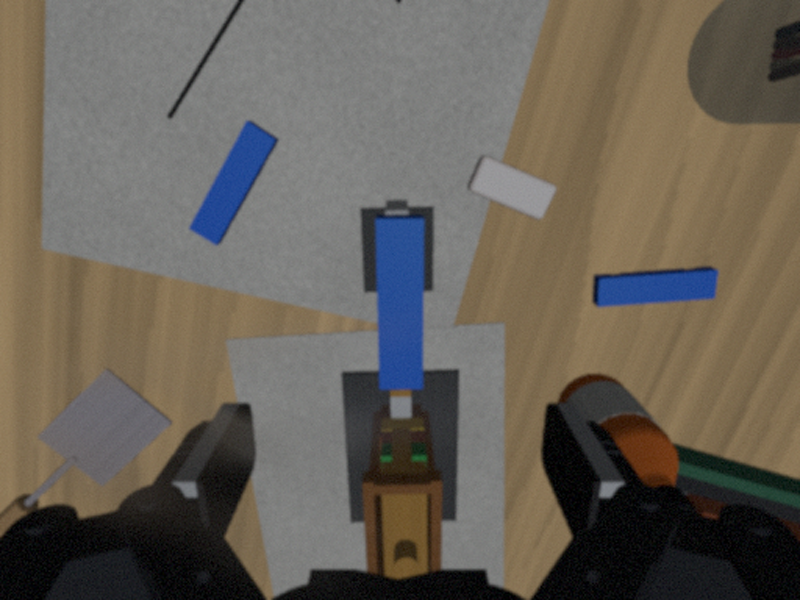

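Run:
```python
from h import *
goto(cw([-141,0.3,58]),toolR(YW),grasp=True)
```

```text
z-axis [ 0.  0. -1.] TCP [ 0.5627 -0.1532  0.0393] dxyz [-0.0218  0.0015  0.1742] rot [ 0.14  0.06 -0.57] rows 4.2
```

>>> send_rows(
  plan="-0.0218 0.0015 0.04 0.1 0 -0.5 0.085;-0.0218 0.0015 0.08 0.1 0 -0.5 0.085;-0.0218 0.0015 0.12 0.1 0 -0.5 0.085;-0.0218 0.0015 0.145 0.1 0 -0.5 0.07;-0.0218 0.0015 0.165 0.1 0 -0.5 0.06;-0.0218 0.0015 0.174 0.1 0 -0.5 0.05;-0.0218 0.0015 0.174 0.1 0 -0.5 0.045",
)

```text
clock: 7.63
position: [0.5621, -0.1482, 0.0378]
tool_rot: [-3.139, 0.001, 1.826]
force: [-0.8, -0.1, 0.7]
grip_width: 0.0449
finger_force: 0.0
```

Run:
```python
from h import *
rep();goto(cw([-141,0.3,58]),toolR(YW),grasp=True)
```

```text
{'clock': 7.6333, 'qpos': [0.3854, 0.7369, -0.3301, 1.8314, 0.3777, 0.6373, 0.083], 'position': [0.5621, -0.1482, 0.0378], 'tool_rot': [-3.1391, 0.0008, 1.826], 'force': [-0.8374, -0.0553, 0.673], 'finger_force': 0.0, 'grip_width': 0.0449}
z-axis [ 0.  0. -1.] TCP [ 0.5627 -0.1532  0.0393] dxyz [-0.005  -0.0007 -0.0015] rot [-0.14  0.05  0.42] rows 0.1
```

>>> send_rows(
  plan="-0.0045 -0.0005 -0.001 0 0 0.4 0.04;-0.0045 -0.0005 -0.001 0 0 0.4 0.02;-0.0045 -0.0005 -0.001 0 0 0.4 0.02;-0.0045 -0.0005 -0.001 0 0 0.4 0.02;-0.0045 -0.0005 -0.001 0 0 0.4 0.02;-0.0045 -0.0005 -0.001 0 0 0.4 0.02",
  grip_force=50,
)

```text
clock: 8.13
position: [0.5648, -0.1548, 0.0424]
tool_rot: [3.139, 0.004, 1.816]
force: [-2.0, -0.9, 9.3]
grip_width: 0.0268
finger_force: 50.2
```

Run:
```python
from h import *
rep()
o=observe(); goto(np.add(o['position'],[-.03,.02,.15]),toolR(YW))
goto([.531,.240,.2],toolR(186.5))
```

```text
{'clock': 8.1333, 'qpos': [0.3954, 0.7321, -0.3304, 1.8241, 0.374, 0.643, 0.0878], 'position': [0.5648, -0.1548, 0.0424], 'tool_rot': [3.1389, 0.0036, 1.8165], 'force': [-2.0433, -0.8832, 9.3061], 'finger_force': 50.2184, 'grip_width': 0.0268}
z-axis [ 0.  0. -1.] TCP [ 0.5348 -0.1348  0.1924] dxyz [ 0.0262 -0.0238 -0.1502] rot [ 0.16  0.21 -0.12] rows 3.7
z-axis [-0.  0. -1.] TCP [0.531 0.24  0.2  ] dxyz [ 0.3906  0.0637 -0.1588] rot [-2.000e-02  2.800e-01 -8.242e+01] rows 11.5
```

>>> send_rows(
  plan="0 0 -0.02 0 0 0 0.02;0 0 -0.05 0 0 0 0.02;0 0 -0.09 0 0 0 0.02;0 0 -0.13 0 0 0 0.02;0.03 0.01 -0.17 0 0 -5 0.02;0.07 0.02 -0.18 0 0 -12 0.02;0.11 0.03 -0.18 0 0 -19 0.02;0.15 0.04 -0.18 0 0 -26 0.02;0.19 0.05 -0.18 0 0 -33 0.02;0.23 0.06 -0.18 0 0 -40 0.02",
)

```text
clock: 8.97
position: [0.5656, 0.0793, 0.2217]
tool_rot: [3.141, 0.004, 2.521]
force: [1.2, -0.3, -1.5]
grip_width: 0.0272
finger_force: 49.4
```

Run:
```python
from h import *
rep()
goto([.531,.150,.22],toolR(186.5))
```

```text
{'clock': 8.9667, 'qpos': [0.2055, 0.5078, -0.6323, 1.7348, 0.3497, 1.011, 0.3952], 'position': [0.5656, 0.0793, 0.2217], 'tool_rot': [3.1414, 0.0039, 2.5206], 'force': [1.1747, -0.3212, -1.4651], 'finger_force': 49.4157, 'grip_width': 0.0272}
z-axis [-0.  0. -1.] TCP [0.531 0.15  0.22 ] dxyz [0.0693 0.0373 0.0015] rot [ -0.07   0.21 -42.08] rows 5.9
```

>>> send_rows(
  plan="0.064 0.033 0 0 0.2 -41 0.02;0.064 0.033 0 0 0.2 -41 0.02;0.064 0.033 0 0 0.2 -41 0.02;0.064 0.033 0 0 0.2 -41 0.02;0.064 0.033 0 0 0.2 -41 0.02;0.064 0.033 0 0 0.2 -41 0.02;0.064 0.033 0 0 0.2 -41 0.02;0.064 0.033 0 0 0.2 -41 0.02",
)

```text
clock: 9.63
position: [0.5334, 0.1417, 0.2207]
tool_rot: [-3.141, -0.002, -3.056]
force: [-0.0, 0.4, -0.4]
grip_width: 0.0272
finger_force: 49.4
```

Run:
```python
from h import *
rep();o=observe()
f=imaging.grab_frame('wrist');pickle.dump((o,f),open('w6.pkl','wb'))
cv2.imwrite('pics/w6.png',cv2.resize(f['color'][:,:,::-1],(800,600),interpolation=cv2.INTER_CUBIC))
for s,cen,m in comps(f,*RED,100):
    r=cv2.boxPoints(cv2.minAreaRect(cv2.findNonZero(m)))
    print(s,cen,ray(f,cen,.015,o).round(4),ray(f,r,.015,o).round(4).tolist())
```

```text
{'clock': 9.6333, 'qpos': [0.2169, 0.5274, -0.8182, 1.7756, 0.4416, 1.0341, 0.8905], 'position': [0.5334, 0.1417, 0.2207], 'tool_rot': [-3.141, -0.0015, -3.0559], 'force': [-0.0188, 0.4115, -0.416], 'finger_force': 49.4384, 'grip_width': 0.0272}
[ 326  147   37   46 1571] [343.93125398 169.12157861] [[0.5315 0.2418 0.015 ]] [[0.5088, 0.2183, 0.015], [0.5055, 0.2569, 0.015], [0.5561, 0.2667, 0.015], [0.5595, 0.2262, 0.015]]
```

View pics/w6.png

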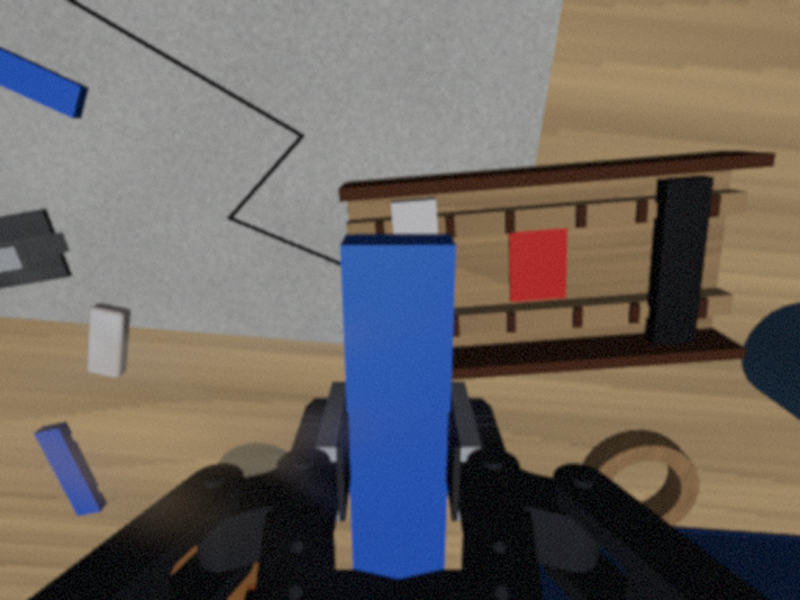

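The bar is held square at its middle. The red liner is at about (538,265), with the tray's end walls at rows ~175 and ~355 and the black bar at (680,260).

Run:
```python
from h import *
o,f=pickle.load(open('w6.pkl','rb'))
g=lambda p,z:ray(f,np.array(p)*.64,z,o)[0]
def seg(n,a,b,z):
    A,B=g(a,z),g(b,z);d=B-A;print(n,A.round(4),B.round(4),'ang',np.degrees(np.arctan2(d[1],d[0])).round(1),'len',np.linalg.norm(d).round(4))
seg('wall near top outer',(342,186),(772,154),.05)
seg('wall near top inner',(345,199),(773,165),.05)
seg('wall far top inner',(455,366),(742,347),.05)
seg('wall far top outer',(455,376),(745,357),.05)
seg('black L',(657,180),(648,335),.044)
seg('black R',(712,178),(697,345),.044)
seg('liner top',(509,232),(566,229),.015)
seg('liner bot',(512,302),(567,297),.015)
seg('liner L',(509,232),(512,302),.015)
seg('liner R',(566,229),(567,297),.015)
# bar front in tool frame at tool z=-.0216
T=np.array(f['tool_from_camera'])
for p in((342,246),(453,246)):
    u=np.array(p)*.64;d=T[:3,:3]@np.array([(u[0]-f['cx'])/f['fx'],(u[1]-f['cy'])/f['fy'],1]);e=T[:3,3]
    print('bar corner tool',(e+d*((-.0216-e[2])/d[2])).round(4))
```

```text
wall near top outer [0.4851 0.1051 0.05  ] [0.445  0.3581 0.05  ] ang 99.0 len 0.2561
wall near top inner [0.4927 0.1073 0.05  ] [0.4511 0.3607 0.05  ] ang 99.3 len 0.2568
wall far top inner [0.5985 0.1876 0.05  ] [0.5683 0.3778 0.05  ] ang 99.0 len 0.1926
wall far top outer [0.606  0.1885 0.05  ] [0.5753 0.3821 0.05  ] ang 99.0 len 0.196
black L [0.4659 0.2969 0.044 ] [0.5672 0.3162 0.044 ] ang 10.8 len 0.1032
black R [0.4618 0.3302 0.044 ] [0.5717 0.3514 0.044 ] ang 10.9 len 0.1119
liner top [0.5104 0.2182 0.015 ] [0.505  0.2571 0.015 ] ang 97.9 len 0.0392
liner bot [0.5608 0.2283 0.015 ] [0.5537 0.2672 0.015 ] ang 100.4 len 0.0396
liner L [0.5104 0.2182 0.015 ] [0.5608 0.2283 0.015 ] ang 11.3 len 0.0514
liner R [0.505  0.2571 0.015 ] [0.5537 0.2672 0.015 ] ang 11.7 len 0.0497
bar corner tool [ 0.0568 -0.0122 -0.0216]
bar corner tool [ 0.0568  0.0148 -0.0216]
```

Run:
```python
from h import *
goto([.533,.241,.10],toolR(189.1))
```

```text
z-axis [-0.  0. -1.] TCP [0.533 0.241 0.1  ] dxyz [-0.0083  0.099   0.1206] rot [-0.04 -0.09 -4.22] rows 3.7
```

>>> send_rows(
  plan="-0.008 0.035 0 0 0 -4.2 0.02;-0.008 0.07 0 0 0 -4.2 0.02;-0.008 0.092 0 0 0 -4.2 0.02;-0.008 0.095 0.03 0 0 -4.2 0.02;-0.008 0.095 0.07 0 0 -4.2 0.02;-0.008 0.095 0.1 0 0 -4.2 0.02;-0.008 0.095 0.12 0 0 -4.2 0.02;-0.008 0.095 0.12 0 0 -4.2 0.02;-0.008 0.095 0.12 0 0 -4.2 0.02",
)

```text
clock: 10.43
position: [0.5323, 0.2373, 0.1003]
tool_rot: [-3.141, -0.003, -2.981]
force: [0.7, 0.6, 0.2]
grip_width: 0.0272
finger_force: 49.5
```

Run:
```python
from h import *
rep();goto([.533,.241,.0224],toolR(189.1))
```

```text
{'clock': 10.4333, 'qpos': [-0.0243, 0.7267, -0.7305, 1.7895, 0.6162, 0.872, 0.6884], 'position': [0.5323, 0.2373, 0.1003], 'tool_rot': [-3.141, -0.0032, -2.9806], 'force': [0.732, 0.5686, 0.1562], 'finger_force': 49.5227, 'grip_width': 0.0272}
z-axis [-0.  0. -1.] TCP [0.533  0.241  0.0224] dxyz [-0.0015  0.0036  0.0779] rot [-0.03 -0.18  0.12] rows 1.9
```

>>> send_rows(
  plan="-0.0015 0.0036 0.025 0 -0.2 0 0.02;-0.0015 0.0036 0.05 0 -0.2 0 0.02;-0.0015 0.0036 0.062 0 -0.2 0 0.02;-0.0015 0.0036 0.066 0 -0.2 0 0.02;-0.0015 0.0036 0.066 0 -0.2 0 0.02",
)

```text
clock: 10.85
position: [0.5335, 0.2411, 0.0347]
tool_rot: [-3.141, 0.001, -2.98]
force: [-0.3, -1.0, -0.5]
grip_width: 0.0273
finger_force: 49.6
```

Run:
```python
from h import *
rep();goto([.533,.241,.0224],toolR(189.1))
```

```text
{'clock': 10.85, 'qpos': [-0.0754, 0.8168, -0.6623, 1.8114, 0.706, 0.7644, 0.6158], 'position': [0.5335, 0.2411, 0.0347], 'tool_rot': [-3.1413, 0.0014, -2.9797], 'force': [-0.2653, -0.9629, -0.4504], 'finger_force': 49.5665, 'grip_width': 0.0273}
z-axis [-0.  0. -1.] TCP [0.533  0.241  0.0224] dxyz [0.0006 0.     0.0123] rot [-0.02  0.08  0.17] rows 0.3
```

>>> send_rows(
  plan="0.0005 0 0.004 0 0 0 0.02;0.0005 0 0.008 0 0 0 0.02;0.0005 0 0.011 0 0 0 0.02;0.0005 0 0.012 0 0 0 0.02;0.0005 0 0.012 0 0 0 0.02",
)

```text
clock: 11.27
position: [0.533, 0.2408, 0.0225]
tool_rot: [-3.141, 0.002, -2.979]
force: [-0.9, -0.8, 1.7]
grip_width: 0.0272
finger_force: 49.8
```

Run:
```python
from h import *
rep();goto([.533,.241,.0224],toolR(189.1))
```

```text
{'clock': 11.2667, 'qpos': [-0.0842, 0.8334, -0.6488, 1.8157, 0.723, 0.7443, 0.6024], 'position': [0.533, 0.2408, 0.0225], 'tool_rot': [-3.1411, 0.0016, -2.9793], 'force': [-0.8836, -0.788, 1.7239], 'finger_force': 49.8382, 'grip_width': 0.0272}
z-axis [-0.  0. -1.] TCP [0.533  0.241  0.0224] dxyz [-0.      0.0002  0.0001] rot [-0.03  0.09  0.2 ] rows 0.0
```

>>> send_rows(
  plan="0 0 0.0005 0 0 0 0.02;0 0 0.0005 0 0 0 0.03;0 0 0.0005 0 0 0 0.038;0 0 0 0 0 0 0.045;0 0 0 0 0 0 0.05;0 0 -0.015 0 0 0 0.05;0 0 -0.045 0 0 0 0.05;0 0 -0.085 0 0 0 0.05;0 0 -0.125 0 0 0 0.05;0 0 -0.16 0 0 0 0.05",
)

```text
clock: 12.1
position: [0.5322, 0.2412, 0.1856]
tool_rot: [3.141, 0.002, -2.978]
force: [0.7, -0.1, 1.1]
grip_width: 0.0504
finger_force: 0.0
```

>>> send_rows(
  plan="0 -0.04 -0.02 0 0 0 0.05;0 -0.08 -0.02 0 0 0 0.05;0 -0.1 -0.02 0 0 0 0.05;0 -0.1 -0.02 0 0 0 0.05;0 -0.1 -0.02 0 0 0 0.05",
)

```text
clock: 12.52
position: [0.5489, 0.1409, 0.2032]
tool_rot: [-3.141, 0.002, -2.981]
force: [-0.7, 0.7, 0.2]
grip_width: 0.05
finger_force: 0.0
```

Run:
```python
from h import *
rep();o=observe()
f=imaging.grab_frame('wrist');t=imaging.grab_frame('scene')
c=cv2.resize(t['color'][80:330,130:380][:,:,::-1],(390,384),interpolation=cv2.INTER_CUBIC)
cv2.imwrite('pics/w7.png',np.hstack([f['color'][:,100:][:,:,::-1][:,:410],c]))
C=np.array([.531,.242,0])
for s,cen,m in comps(f,*BLUE,800):
    r=cv2.boxPoints(cv2.minAreaRect(cv2.findNonZero(m)))
    print(s,(R.from_euler('z',-9.1,degrees=True).apply(ray(f,r,.044,o)-C)*1000).round(1).tolist())
```

```text
{'clock': 12.5167, 'qpos': [0.2153, 0.5744, -0.8192, 1.758, 0.4854, 1.022, 0.9467], 'position': [0.5489, 0.1409, 0.2032], 'tool_rot': [-3.141, 0.0017, -2.9813], 'force': [-0.7292, 0.6918, 0.2032], 'finger_force': 0.0, 'grip_width': 0.05}
[   0    0   47   39 1065] [[-135.6, -317.0, 44.0], [-150.2, -304.2, 44.0], [-131.4, -270.2, 44.0], [-116.2, -282.7, 44.0]]
[ 341  113   41  113 3390] [[55.0, -14.8, 44.0], [-57.6, -15.0, 44.0], [-55.1, 13.8, 44.0], [58.2, 17.7, 44.0]]
```

View pics/w7.png

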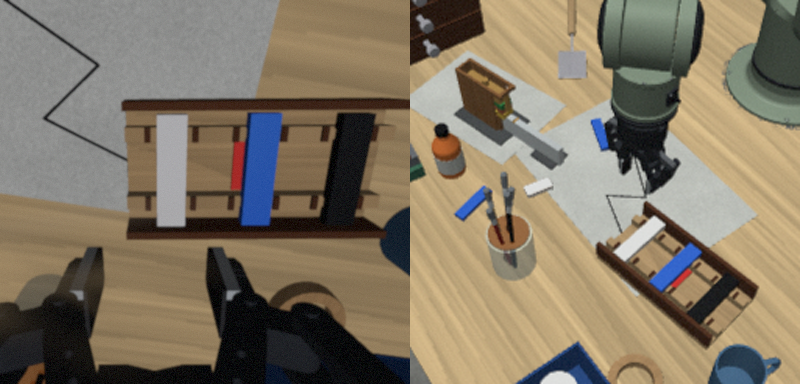

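The bar lies centred between the nubs and end walls at the right height. The other bars, the stack and the studio things are undisturbed, so I'm handing in.

```bash
python3 -c "
from workcell import bot
print(bot.job_done())"
```

```text
the job is handed in; nothing more can be done
None
```

I drew the blue bar out onto the runway and set it down, then took it again by its middle and laid it flat in the red-lined bay. I handed the job in at about 12.5 s; the last pictures showed the other bars and studio things in place, but no verdict came back.

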